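Seat an amplifier board in the corner of the repair jig and hold it there

TASK

Lift the canister by its handle off the jig, keep it upright and set it down gently on the red coaster. Then load the circuit board flat onto the jig and press it, firmly but without forcing it, square into the corner against the yellow and the green stop at once; finish while still holding it pressed against both stops. Leave the jar, the screwdriver and the phone alone.

Things in the scene. Friction and masses are not known exactly. Their poses are not given: they have to be found in the camera images.
- jig: locating jig, fixed, elsewhere each time: dark steel bed 160 (x) x 140 (y) x 18 mm high on the blue mat (mat top 3 mm above the bench, z = 0.003). Origin at the centre of the bed's underside, axes along its edges. A yellow stop closes its +x side, a green one its +y side: the corner to press into lies towards +x +y. At the start the canister stands on it, in the way of the board
- stop_x: yellow bar fixed on the jig's bed, 14 (jig x) x 95 (jig y) x 14 mm high; origin at the centre of its underside, on the bed; its face for the board looks to the jig's -x, 7 mm from the origin (66 mm from the jig's centre). The board slides on bed and stops with friction about 0.25, which takes up a little of each push
- stop_y: green bar fixed on the jig's bed, 115 (jig x) x 14 (jig y) x 14 mm high; origin at the centre of its underside, on the bed; its face for the board looks to the jig's -y, 7 mm from the origin (56 mm from the jig's centre)
- corner (a point): the point on the top of the jig's bed where the planes of the two stop faces meet, 66 mm in x, 56 mm in y and 18 mm up from the jig's origin; axes as the jig's. A board fully home has its centre 40 mm in -x and 40 mm in -y of it. The stops themselves end short of each other here (6 to 11 mm gaps)
- board_center (a point): the board, loose, 0.2 to 0.37 kg: aluminium carrier 80 x 80 x 10 mm, a 2 mm green circuit board on it (parts up to 7 mm) and in the middle a black finned heat sink to grip: 46 mm along the board's x, 24 mm along its y, 36 mm high, top 48 mm above the underside. This point: on its axis, 24 mm above the underside. It starts flat on the mat; any quarter turn is right in the jig
- board: the same board, origin at the centre of its underside
- pot: steel canister with closed top, loose, about 0.3 kg (may vary by a third): 68 mm across, 62 mm high, with a rigid orange arch handle along its own x; origin at the centre of its underside. It starts upright on the jig's bed
- pot_center (a point): point on the canister's axis 50 mm above its underside; axes as the canister's
- pot_handle (a point): middle of the level top bar of the canister's handle, 100 mm above its underside: round bar 10 mm thick, 58 mm long along the canister's x; clear gap of 33 mm between the bar and the canister's top
- coaster: red disc 120 mm across, 3 mm thick, fixed on the mat, at a different place each time; origin at the centre of its underside
- jar: small amber jar, 44 mm across, 50 mm high, bystander; origin at the centre of its underside
- driver: screwdriver with yellow handle lying on the mat, bystander
- phone: black phone 72 x 148 x 8 mm lying on the mat near the robot, bystander

How it is judged (in metres and radians):
On the way:
1. the canister stands upright on the red coaster, let go and at rest (horizontal distance between pot_center and coaster below 0.026 m and z of pot_center in the frame of coaster between 0.048 and 0.057 m and angle between pot's own z axis and vertical below 0.1 rad and contact force between the fingers and pot below 0.1 N and linear speed of pot below 0.03 m/s), for 0.2 s.
At the end, for the whole second after the job is handed in: Canister upright (0.1 rad), at rest, untouched, within 26 mm of the coaster's centre. Board flat on the jig, square within 0.05 rad, its centre within 3 mm of home, pushing each stop with over 2 N and still held by the fingers (over 1 N), through the last second (all of step 1 and x of board_center in the frame of corner between -0.043 and -0.037 m and y of board_center in the frame of corner between -0.043 and -0.037 m and z of board_center in the frame of corner between 0.02 and 0.0265 m and angle between board's own z axis and vertical below 0.05 rad and (angle between the x axis of board and the x axis of jig, either way round below 0.05 rad or angle between the x axis of board and the y axis of jig, either way round below 0.05 rad) and contact force between board and stop_x above 2 N and contact force between board and stop_y above 2 N and contact force between the fingers and board above 1 N and linear speed of board below 0.02 m/s); the arm keeps its last pose, push and grip.
It fails at once if the board is forced against a stop with more than 40 N (contact force between board and stop_x above 40 N or contact force between board and stop_y above 40 N).
It fails at once if the canister is tipped by more than 0.6 rad (angle between pot's own z axis and vertical above 0.6 rad).
It fails at once if the canister is dropped or thrown: faster than 0.5 m/s while the fingers do not hold it (contact force between the fingers and pot below 0.1 N and linear speed of pot above 0.5 m/s).
It fails at once if a bystander (jar, screwdriver, phone) is moved by more than 30 mm (distance of any of jar, driver, phone from where it was at the start of the episode above 0.03 m).
It also fails if it takes over 72 s, if anything falls off the work surface, if the arm or the gripper's body presses on something with over 40 N, if the wrist force passes 120 N, or if a joint passes its speed limit or range.

ROBOT

A 6-joint arm with a two-finger parallel gripper is mounted at the origin on the work surface. World frame = base frame: x ahead of the robot, y to its left, z up, the work surface at z = 0. Lengths are in m, angles in degrees, forces in N, time in s.
With the tool pointing down it reaches from about 0.3 to 0.75 m from the base axis. Payload 8.5 kg.
Tool frame: the origin (TCP) lies at the very end of the fingers, on their centre line; the grasp point (between the pads) lies 19 mm behind it; z points along the fingers, y is the line along which they close (so a half turn about z gives the same grasp; the last joint's range is limited). The gripper opens to 85 mm and grips with 20 to 120 N. Pads are 22 mm wide; open, the fingers measure 114 mm over their backs; the gripper's body (76 mm by 85 mm) begins 54 mm behind the grasp point. The pads swing forward as they close: fully open they stand 13 mm farther back than shut.
Start: joints at [-84.987, 21.807, 74.336, -0, 83.858, -12.336], TCP at [0.164, -0.525, 0.231] pointing down, gripper open.
Joint ranges: [-178.18, 178.18], [-50.72, 133.34], [12.68, 142.11], [-81.47, 261.47], [9.98, 163.14], [-165.26, 165.26]. Speed limits (degrees/s): [136.94, 136.94, 180, 180, 180, 180].

INTERFACE

Orientations are given as a 3x3 rotation matrix whose columns are the frame's x, y, z axes.
In Python, from rig import env, optics, spotter gives the robot as it stands.
- The arm moves only by the shell command python3 -m crank 'ROWS' [FORCE]. ROWS is JSON, one flat list of numbers, 5 for each row, row after row: the finger opening in cm, from 0 to 8.54, then the shift along the tool's x, y, z in cm, then the turn about the tool's z in rad. A call has exactly 8 rows; each row shifts and turns the commanded pose from where the row before left it, along the tool's axes as they then stand; what a row does not reach is not made up. A row lasts 1/12 s, in which the tool goes at most 41.7 mm and 7.16 degrees, less where a joint would pass 70% of its speed; a pose out of reach is approached as far as the arm can. A call is refused whole if a number of a shift passes 4.17 or a number of a turn 0.125, either way. A call with a gripper value outside its range is refused whole. The fingers move at their own pace and stop on an object; FORCE is the grip in N (left out, the last holds). Time passes only in rows, so rows that do not move let the fingers close, or fill a call up. It gives the time, the measured TCP pose, the force, the opening and the grip force at its end, in the units of the state.
- env.observe(): the state, without advancing time (a new reading comes with each control period).
- optics.get_image(name): name is "side" or "top"; returns a dict with "color" (384x512x3 uint8, red, green, blue), "intrinsics" (3x3 intrinsics, pixels), "pose" (4x4, takes a point from camera to world coordinates). Camera axes: x right, y up, looking along -z (the intrinsics and any distortion apply to the point x, -y, -z); pixel columns grow to the right and rows downward; lengths in m; the calibration is good to about 2 mm. A picture is of the moment at which its call begins. There is no depth.
- env.close_job(): hands the job in; it is judged then, once.
Trained networks look in a picture, given as the dict that the camera call returned (one of the last four; its "shot" number tells which), for a name from the list of things; names that differ only in an ending like _2 or _b are one class to them, and where a whole thing is asked for, a point or a joint stands for the part that bears it (a point fixed in the world has none). Each returns a list of dicts, best first, with "score" (0 to 1); they miss things now and then, are a little off and sometimes report something else, mostly with a low value. They report only what shows in the picture. A call takes as long as a camera call.
- spotter.look_for(picture, query): "at" ([column, row] as shares, 0 to 1, of the picture: columns of its width, rows of its height, amid what is visible of it).
The state is a dict: "time_s": time; "q": joint angles; "qvel": joint speeds; "joint_efforts": joint torques, N m; "position": TCP position; "tool_rot": TCP orientation; "ft_force": force on the tool from outside, world axes, zero at the start; "wrist_torque": the same for the moment, N m; "grip_width": finger opening in m; "gripper_force": force on a finger pad.
Only numpy, scipy, OpenCV 4.12 (cv2) and the standard library are available. Lean on these libraries where they do the work, as an engineer would, in place of code of your own. Each camera call takes 0.05 s, during which the arm holds its last target. There are 200 camera calls.

## Working session

There is one attempt and no reset: what is moved stays moved. The work goes in short steps, Python scripts to look and compute and a shell command to move; the robot and the scene stay as the last step left them, time stands still between calls to the robot, and variables do not carry over. Pictures are saved under pics/ and viewed, at most 10 in all, crops included, and the job is handed in when it is done.

```bash
ls; mkdir -p pics; cat > h.py <<'E'
import numpy as np, cv2
from rig import env, optics, spotter
def ray(p,uv):
    K=np.array(p["intrinsics"]);T=np.array(p["pose"])
    d=np.array([(uv[0]-K[0,2])/K[0,0],-(uv[1]-K[1,2])/K[1,1],-1.])
    return T[:3,3],T[:3,:3]@d
def onplane(p,uv,z):
    o,d=ray(p,uv);return o+d*(z-o[2])/d[2]
def proj(p,X):
    K=np.array(p["intrinsics"]);T=np.array(p["pose"])
    c=T[:3,:3].T@(np.array(X)-T[:3,3]);return [K[0,0]*c[0]/-c[2]+K[0,2],K[1,1]*-c[1]/-c[2]+K[1,2]]
def tri(ps,uvs):
    A=np.zeros((3,3));b=np.zeros(3)
    for p,u in zip(ps,uvs):
        o,d=ray(p,u);d=d/np.linalg.norm(d);M=np.eye(3)-np.outer(d,d);A+=M;b+=M@o
    return np.linalg.solve(A,b)
E
python3 - <<'E'
from h import *
ps={}
for n in("top","side"):
    p=optics.get_image(n);ps[n]=p;print(n,{k:(v if k!="color" else 0) for k,v in p.items()})
    cv2.imwrite(f"pics/{n}0.png",p["color"][:,:,::-1])
    for q in["jig","stop_x","stop_y","board","board_center","pot","pot_handle","coaster","jar","driver","phone"]:
        r=spotter.look_for(p,q)
        print(q,[(round(a["score"],2),[round(a["at"][0]*512),round(a["at"][1]*384)]) for a in r[:2]])
print(env.observe())
E
```

```text
pics
top {'color': 0, 'intrinsics': array([[387.99539626,   0.        , 252.02598504],
       [  0.        , 387.99539626, 187.29466594],
       [  0.        ,   0.        ,   1.        ]]), 'pose': array([[ 0.0104911 ,  0.98325853, -0.18191373,  0.40636088],
       [-0.99978553,  0.00706576, -0.01946734,  0.01041677],
       [-0.01785606,  0.18207894,  0.98312177,  0.99336512],
       [ 0.        ,  0.        ,  0.        ,  1.        ]]), 'shot': 1}
jig [(0.56, [135, 240])]
stop_x [(0.65, [344, 123]), (0.59, [123, 202])]
stop_y [(0.65, [344, 123]), (0.59, [123, 202])]
board [(0.9, [390, 232]), (0.63, [104, 242])]
board_center [(0.79, [387, 235])]
pot [(0.63, [124, 223])]
pot_handle [(0.83, [125, 230]), (0.69, [390, 233])]
coaster [(0.8, [272, 185])]
jar [(0.61, [343, 125])]
driver [(0.78, [199, 111])]
phone [(0.67, [252, 276])]
side {'color': 0, 'intrinsics': array([[447.41950396,   0.        , 248.76217467],
       [  0.        , 447.41950396, 190.15883996],
       [  0.        ,   0.        ,   1.        ]]), 'pose': array([[-0.96159611,  0.15721696, -0.22497943,  0.27882662],
  
[... 667 characters left out ...]
8587559e+01, -1.23345073e+01]), 'qvel': array([-0.06912463, -0.18543229, -0.0971873 , -0.01571637, -0.11320914,
       -0.07026815]), 'joint_efforts': array([ 6.18408249e-04, -4.48325014e+01, -2.31469077e+01, -2.04120161e-04,
        3.85865660e-04,  2.99330907e-05]), 'position': array([ 0.16400114, -0.52493643,  0.23131893]), 'tool_rot': array([[ 9.54513993e-01,  2.98166123e-01,  9.20684462e-06],
       [ 2.98166122e-01, -9.54513992e-01,  4.42151048e-05],
       [ 2.19715084e-05, -3.94587671e-05, -9.99999999e-01]]), 'ft_force': array([0.19532348, 0.77248995, 0.18313782]), 'wrist_torque': array([-0.03751154, -0.0100077 ,  0.01633696]), 'gripper_force': 0.0, 'grip_width': 0.08537652172996088}
```

```bash
python3 -c "
import cv2
for n in('top','side'):cv2.imwrite(f'pics/{n}0b.png',cv2.resize(cv2.imread(f'pics/{n}0.png'),(800,600),interpolation=cv2.INTER_CUBIC))"
```

```text
(no output)
```

View pics/top0b.png

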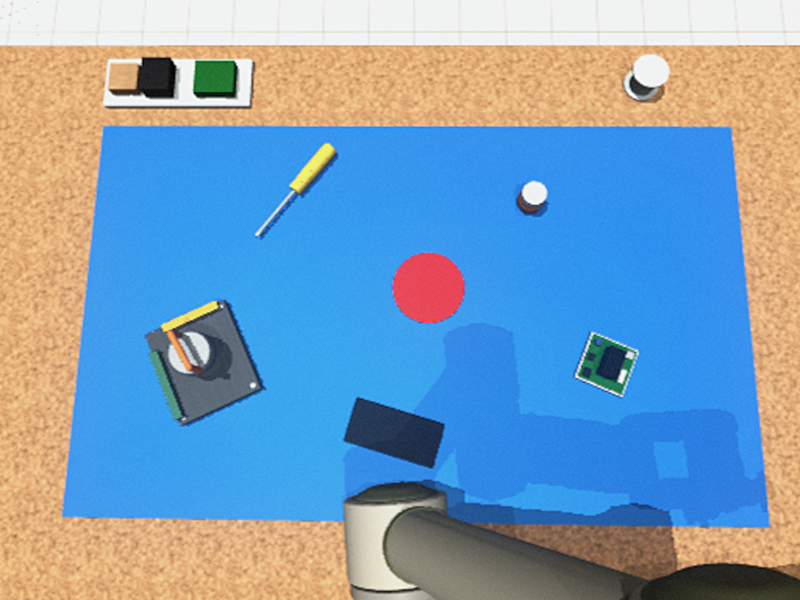

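View pics/side0b.png

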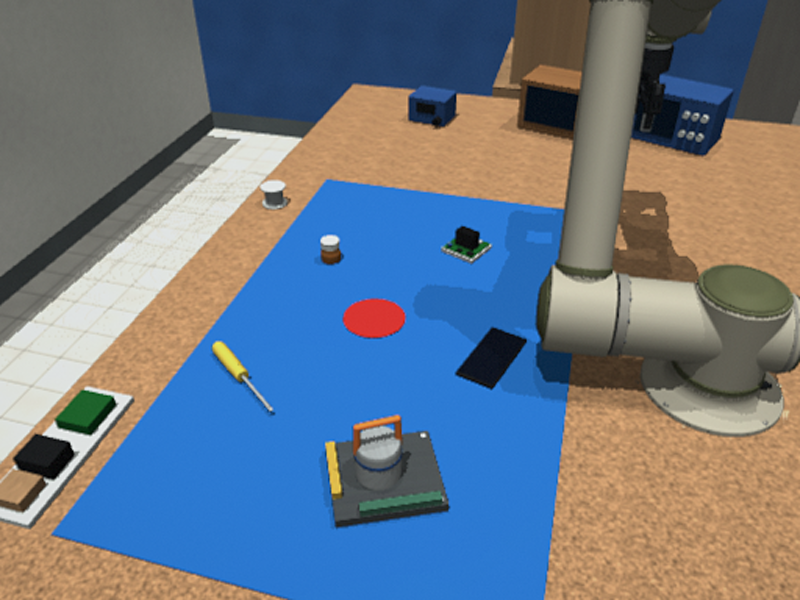

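The top view (800x600) shows the jig at (205,362), with its yellow stop facing world +x, the green stop facing +y and the canister on it. The coaster is at (428,288), the board at (606,364), the phone at (395,432), the jar at (533,196) and the screwdriver at (295,190). The side view agrees. Next I fit the poses from silhouettes in both views.

```bash
cat > fit.py <<'E'
from h import *
from scipy.optimize import minimize
S=4
def box(cx,cy,z0,sx,sy,h):
    return np.array([[cx+a*sx/2,cy+b*sy/2,z0+c*h] for a in(-1,1) for b in(-1,1) for c in(0,1)])
def cyl(z0,r,h):
    t=np.linspace(0,2*np.pi,40);return np.array([[r*np.cos(a),r*np.sin(a),z] for a in t for z in(z0,z0+h)])
def place(P,x,y,yaw,z=0):
    c,s=np.cos(yaw),np.sin(yaw);return P@np.array([[c,s,0],[-s,c,0],[0,0,1]])+[x,y,z]
def render(p,parts):
    m=np.zeros((384*S,512*S),np.uint8)
    for P in parts:
        uv=np.array([proj(p,X) for X in P])
        h=cv2.convexHull(((uv+.5)*S*16).astype(np.int32));cv2.fillConvexPoly(m,h,255,shift=4)
    return cv2.resize(m,(512,384),interpolation=cv2.INTER_AREA)/255.
def fit(ps,masks,model,x0,step):
    def cost(v):return sum(np.abs(render(p,model(v))-m).sum() for p,m in zip(ps,masks))
    for k in range(2):
        sx=np.array([x0]+[np.array(x0)+np.eye(len(x0))[i]*step[i] for i in range(len(x0))])
        r=minimize(cost,x0,method="Nelder-Mead",options=dict(initial_simplex=sx,xatol=1e-5,fatol=.02,maxiter=400));x0=r.x;step=[s/3 for s in step]
    return r.x,r.fun,sum(m.sum() for m in masks)
def hsv(p):return cv2.cvtColor(p["color"],cv2.COLOR_RGB2HSV)
def roi(m,p,c,r):
    o=np.zeros_like(m,np.uint8);u,v=map(int,proj(p,c));u0,v0=max(u-r,0),max(v-r,0);o[v0:v+r,u0:u+r]=m[v0:v+r,u0:u+r];return o
def nonblue(p):
    h=hsv(p);return (~((h[...,0]>98)&(h[...,0]<120)&(h[...,1]>130))).astype(np.uint8)
def big(m):
    n,l,s,_=cv2.connectedComponentsWithStats(m.astype(np.uint8));return (l==1+s[1:,4].argmax()).astype(float)
BOARD=[box(0,0,0,80e-3,80e-3,.012),box(0,0,.012,46e-3,24e-3,.036)]
JIG=[box(0,0,0,.16,.14,.018),box(.073,0,.018,.014,.095,.014),box(0,.063,.018,.115,.014,.014)]
POT=[cyl(0,.034,.062)]
HAN=[box(0,0,.095,.058,.010,.01),box(-.029,0,.062,.01,.01,.043),box(.029,0,.062,.01,.01,.043)]
E
python3 - <<'E'
from fit import *
ps=[optics.get_image(n) for n in("top","side")]
t,s=ps
c=onplane(t,(390,233),.01);j=onplane(t,(131,232),.021)
print("guess",c,j)
bm=[big(roi(nonblue(p),p,c,35)) for p in ps]
for yaw in (-.3,-.3+1.57):
    print("board",fit(ps,bm,lambda v:[place(P,v[0],v[1],v[2],.003) for P in BOARD],[c[0],c[1],yaw],[.01,.01,.1]))
red=[]
for p in ps:
    h=hsv(p);red.append(big(((h[...,0]<6)|(h[...,0]>172))&(h[...,1]>150)&(h[...,2]>120)))
g=onplane(t,(272,185),.006)
print("coaster",fit(ps,red,lambda v:[cyl(.003,.06,.003)+[v[0],v[1],0]],[g[0],g[1]],[.01,.01]))
jm=[big(roi(nonblue(p),p,j,62)) for p in ps]
om=[]
for p in ps:
    h=hsv(p);om.append(big(roi(((h[...,0]>4)&(h[...,0]<17)&(h[...,1]>140)).astype(np.uint8),p,j,60)))
    
hp=fit(ps,om,lambda v:[place(P,v[0],v[1],v[2],.021) for P in HAN],[j[0],j[1],.45],[.01,.01,.2]);print("handle",hp)
hp2=fit(ps,om,lambda v:[place(P,v[0],v[1],v[2],.021) for P in HAN],[j[0],j[1],-.45],[.01,.01,.2]);print("handle",hp2)
h=min(hp,hp2,key=lambda r:r[1])[0]
for y in(.45,-.45):
  r=fit(ps,jm,lambda v:[place(P,v[0],v[1],v[2],.003) for P in JIG]+[place(P,v[3],v[4],h[2],.021) for P in POT+HAN],[j[0],j[1],y,h[0],h[1]],[.01,.01,.1,.005,.005]);print("jig",r)
  if y>0: b=r
  elif r[1]<b[1]: b=r
v=b[0]
for i,p in enumerate(ps):
    im=p["color"][:,:,::-1].copy()
    m=render(p,[place(P,v[0],v[1],v[2],.003) for P in JIG[:1]]);m2=render(p,[place(P,v[3],v[4],h[2],.021) for P in HAN]+[place(P,v[0],v[1],v[2],.003) for P in JIG[1:]])
    im=cv2.resize(im,None,fx=4,fy=4)
    for q in(m,m2):
        cs,_=cv2.findContours((cv2.resize(q,None,fx=4,fy=4)>.5).astype(np.uint8),cv2.RETR_LIST,cv2.CHAIN_APPROX_NONE);cv2.drawContours(im,cs,-1,(255,0,255),1)
    u,w=map(int,proj(p,j));y0,x0=max((w-50)*4,0),max(0,(u-50)*4);cr=im[y0:y0+400,x0:x0+400]
    out=cr if i==0 else np.hstack([out,cr])if cr.shape[0]==out.shape[0] else out
    last=cr
cv2.imwrite("pics/jig.png",out);cv2.imwrite("pics/jigs.png",last);print(out.shape,last.shape)
E
```

```text
guess [ 0.47427573 -0.3172964   0.01      ] [0.46999738 0.33226843 0.021     ]
board (array([ 0.47600527, -0.31255927, -0.39952895]), np.float64(444.5921568627451), np.float64(1162.0))
board (array([ 0.47592327, -0.31229625,  1.18057475]), np.float64(461.69411764705876), np.float64(1162.0))
coaster (array([ 0.60125717, -0.02699847]), np.float64(183.08235294117645), np.float64(2319.0))
handle (array([0.48440823, 0.33981205, 0.59420091]), np.float64(298.5411764705882), np.float64(284.0))
handle (array([0.48472172, 0.33978404, 0.55070215]), np.float64(298.7960784313725), np.float64(284.0))
jig (array([0.4751752 , 0.3378096 , 0.44263606, 0.48433559, 0.33820886]), np.float64(500.4980392156863), np.float64(7676.0))
jig (array([ 0.47633042,  0.33490461, -0.99040165,  0.49128391,  0.34329948]), np.float64(1651.3607843137256), np.float64(7676.0))
(400, 800, 3) (400, 400, 3)
```

View pics/jig.png

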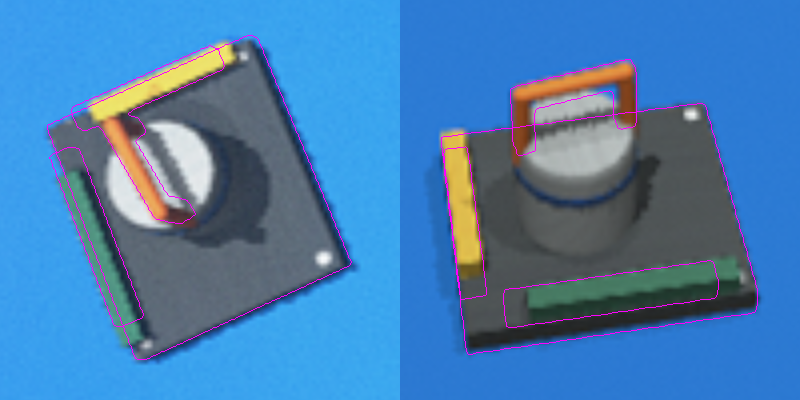

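The jig bed fit is good, although the stops sit a little away from the corner along their lengths, which doesn't matter. The handle fit is off: in the top crop the bar really runs (112,122)→(160,216), in the side crop (515,93)→(632,68). I'll triangulate it from those ends and check the board masks.

```bash
python3 - <<'E'
from fit import *
ps=[optics.get_image(n) for n in("top","side")]
j=np.array([0.46999738,0.33226843,0.021])
def un(p,c):
    u,w=map(int,proj(p,j));return [(c[0]+.5)/4-.5+u-50,(c[1]+.5)/4-.5+w-50]
T=[un(ps[0],(112,122)),un(ps[0],(160,216))];Sd=[un(ps[1],(115,93)),un(ps[1],(232,68))]
for a in T:
    for b in Sd: print(tri(ps,[a,b]), onplane(ps[0],a,.121),onplane(ps[1],b,.121))
c=np.array([.476,-.3125,.01])
v=[.476,-.3125,-.3995]
out=[]
for p in ps:
    im=cv2.resize(p["color"][:,:,::-1],None,fx=8,fy=8,interpolation=cv2.INTER_CUBIC)
    m=big(roi(nonblue(p),p,c,35));print(m.sum())
    for q,col in((m,(0,255,255)),(render(p,[place(P,*v,.003) for P in BOARD]),(255,0,255))):
        cs,_=cv2.findContours((cv2.resize(q,None,fx=8,fy=8)>.5).astype(np.uint8),cv2.RETR_LIST,cv2.CHAIN_APPROX_NONE);cv2.drawContours(im,cs,-1,col,1)
    u,w=map(int,proj(p,c));out.append(im[(w-25)*8:(w+25)*8,(u-25)*8:(u+25)*8])
cv2.imwrite("pics/bd.png",np.hstack(out))
E
```

```text
[0.51066282 0.35483978 0.12409633] [0.51024908 0.35588425 0.121     ] [0.51249327 0.35211567 0.121     ]
[0.47901659 0.34094603 0.14743537] [0.51024908 0.35588425 0.121     ] [0.45698631 0.31771027 0.121     ]
[0.48705934 0.3371556  0.10718338] [0.45733625 0.32451153 0.121     ] [0.51249327 0.35211567 0.121     ]
[0.4563711  0.32252969 0.12615704] [0.45733625 0.32451153 0.121     ] [0.45698631 0.31771027 0.121     ]
753.0
415.0
```

View pics/bd.png

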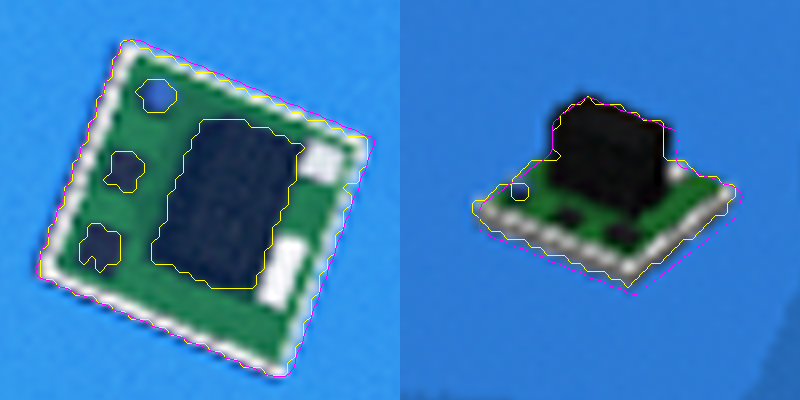

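```bash
cat > go.py <<'E'
import sys
from h import *
def go(x,y,z,yaw):
    s=env.observe();R=np.array(s["tool_rot"]);d=R.T@(np.array([x,y,z])-s["position"])*100
    y0=np.arctan2(R[1,0],R[0,0]);t=(yaw-y0+np.pi/2)%np.pi-np.pi/2
    print("t",round(s["time_s"],2),"pos",np.round(s["position"],4),"yaw",round(y0,4),"shift cm",np.round(d,2),"turn",round(-t,3),"F",np.round(s["ft_force"],1),"w",round(s["grip_width"],4),"g",round(s["gripper_force"],1),"q6",round(s["q"][5]))
if __name__=="__main__": go(*map(float,sys.argv[1:]))
E
python3 - <<'E'
from fit import *
ps=[optics.get_image(n) for n in("top","side")]
c=np.array([.476,-.3125,.01]);bm=[]
for p in ps:
    m=big(roi(nonblue(p),p,c,35)).astype(np.uint8);cs,_=cv2.findContours(m,cv2.RETR_EXTERNAL,2);cv2.drawContours(m,cs,-1,1,-1);bm.append(m.astype(float))
f=lambda v:[place(P,*v,.003) for P in BOARD]
for q in([0],[1],[0,1]):print(fit([ps[i] for i in q],[bm[i] for i in q],f,[c[0],c[1],-.38],[.01,.01,.1]))
E
python3 go.py .42 -.1 .231 .3028
```

```text
(array([ 0.47550949, -0.31189018, -0.4006377 ]), np.float64(44.23137254901961), np.float64(1072.0))
(array([ 0.47895704, -0.31683721, -0.3925974 ]), np.float64(44.333333333333336), np.float64(420.0))
(array([ 0.47595158, -0.31212738, -0.4011696 ]), np.float64(116.9450980392157), np.float64(1492.0))
t 1.5 pos [ 0.164  -0.525   0.2313] yaw 0.3028 shift cm [ 3.711e+01 -3.293e+01  3.000e-02] turn -0.0 F [ 0.3  0.1 -0. ] w 0.0857 g 0.0 q6 -12
```

```bash
python3 -m crank '[8.54,2.8,-2.5,0,0, 8.54,2.8,-2.5,0,0, 8.54,2.8,-2.5,0,0, 8.54,2.8,-2.5,0,0, 8.54,2.8,-2.5,0,0, 8.54,2.8,-2.5,0,0, 8.54,2.8,-2.5,0,0, 8.54,2.8,-2.5,0,0]'; python3 -m crank '[8.54,2.8,-2.5,0,0, 8.54,2.8,-2.5,0,0, 8.54,2.8,-2.5,0,0, 8.54,2.8,-2.5,0,0, 8.54,2.8,-2.5,0,0, 8.54,0,0,0,-0.118, 8.54,0,0,0,-0.118, 8.54,0,0,0,0]'; python3 go.py .4835 .3387 .2 .538
```

```text
time_s: 2.17
position: [0.3187, -0.2656, 0.2315]
tool_rot: [[0.955, 0.298, 0.0], [0.298, -0.955, -0.0], [0.0, 0.0, -1.0]]
ft_force: [1.3, -1.2, -0.3]
grip_width: 0.0853
gripper_force: 0.0
time_s: 2.83
position: [0.4148, -0.1055, 0.2314]
tool_rot: [[0.855, 0.518, 0.0], [0.518, -0.855, -0.0], [0.0, 0.0, -1.0]]
ft_force: [-0.3, 0.1, 0.1]
grip_width: 0.0853
gripper_force: 0.0
t 2.83 pos [ 0.4148 -0.1055  0.2314] yaw 0.5447 shift cm [ 28.9  -34.43   3.13] turn 0.007 F [-0.3  0.1  0.1] w 0.0853 g 0.0 q6 29
```

```bash
python3 -m crank '[8.54,2.4,-2.87,0,0, 8.54,2.4,-2.87,0,0, 8.54,2.4,-2.87,0,0, 8.54,2.4,-2.87,0,0, 8.54,2.4,-2.87,0,0, 8.54,2.4,-2.87,0,0, 8.54,2.4,-2.87,0,0, 8.54,2.4,-2.87,0,0]'; python3 -m crank '[8.54,2.4,-2.87,0.8,0, 8.54,2.4,-2.87,0.8,0, 8.54,2.4,-2.87,0.8,0, 8.54,2.5,-2.87,0.7,0, 8.54,0,0,0,0, 8.54,0,0,0,0, 8.54,0,0,0,0, 8.54,0,0,0,0]'; python3 go.py .4835 .3387 .102 .538
```

```text
time_s: 3.5
position: [0.4616, 0.1909, 0.2315]
tool_rot: [[0.861, 0.509, 0.0], [0.509, -0.861, 0.0], [0.0, 0.0, -1.0]]
ft_force: [1.3, -1.3, -0.2]
grip_width: 0.0852
gripper_force: 0.0
time_s: 4.17
position: [0.4861, 0.3365, 0.2008]
tool_rot: [[0.86, 0.511, 0.0], [0.511, -0.86, 0.0], [0.0, 0.0, -1.0]]
ft_force: [-0.2, -0.3, -0.2]
grip_width: 0.0851
gripper_force: 0.0
t 4.17 pos [0.4861 0.3365 0.2008] yaw 0.5359 shift cm [-0.12 -0.32  9.88] turn -0.002 F [-0.2 -0.3 -0.2] w 0.0851 g 0.0 q6 83
```

```bash
python3 -m crank '[8.54,-0.1,-0.3,1.6,0, 8.54,0,0,1.6,0, 8.54,0,0,1.6,0, 8.54,0,0,1.6,0, 8.54,0,0,1.6,0, 8.54,0,0,1.2,0, 8.54,0,0,0.7,0, 8.54,0,0,0,0]' 40; python3 -m crank '[5,0,0,0,0, 3,0,0,0,0, 2,0,0,0,0, 1.5,0,0,0,0, 0.5,0,0,0,0, 0.5,0,0,0,0, 0.5,0,0,0,0, 0.5,0,0,0,0]' 40;  python3 go.py .4835 .3387 .102 .538
```

```text
time_s: 4.83
position: [0.4833, 0.3386, 0.1006]
tool_rot: [[0.859, 0.511, -0.002], [0.511, -0.859, -0.001], [-0.002, -0.0, -1.0]]
ft_force: [0.3, -0.4, 0.4]
grip_width: 0.0851
gripper_force: 0.0
time_s: 5.5
position: [0.4835, 0.3397, 0.1015]
tool_rot: [[0.858, 0.513, 0.0], [0.513, -0.858, -0.0], [0.0, 0.0, -1.0]]
ft_force: [0.3, -0.9, 2.8]
grip_width: 0.0085
gripper_force: 38.9
t 5.5 pos [0.4835 0.3397 0.1015] yaw 0.5388 shift cm [-0.05  0.09 -0.05] turn 0.001 F [ 0.3 -0.9  2.8] w 0.0085 g 38.9 q6 83
```

```bash
python3 -m crank '[0.5,0,0,0,0, 0.5,0,0,-0.3,0, 0.5,0,0,-0.7,0, 0.5,0,0,-1.2,0, 0.5,0,0,-1.6,0, 0.5,0,0,-1.6,0, 0.5,0,0,-1,0, 0.5,0,0,-0.5,0]' 70; python3 go.py .6013 -.027 .17 .538
```

```text
time_s: 6.17
position: [0.4838, 0.34, 0.1718]
tool_rot: [[0.858, 0.513, 0.002], [0.513, -0.858, 0.001], [0.002, 0.0, -1.0]]
ft_force: [0.0, 0.6, -3.5]
grip_width: 0.0077
gripper_force: 68.1
t 6.17 pos [0.4838 0.34   0.1718] yaw 0.5388 shift cm [-8.74 37.53  0.17] turn 0.001 F [ 0.   0.6 -3.5] w 0.0077 g 68.1 q6 83
```

```bash
python3 -m crank '[0.5,-0.12,0.5,0,0, 0.5,-0.23,1,0,0, 0.5,-0.35,1.5,0,0, 0.5,-0.47,2,0,0, 0.5,-0.47,2,0,0, 0.5,-0.47,2,0,0, 0.5,-0.47,2,0,0, 0.5,-0.47,2,0,0]'; python3 -m crank '[0.5,-0.47,2,0,0, 0.5,-0.47,2,0,0, 0.5,-0.47,2,0,0, 0.5,-0.47,2,0,0, 0.5,-0.47,2,0,0, 0.5,-0.47,2,0,0, 0.5,-0.47,2,0,0, 0.5,-0.47,2,0,0]'; python3 -m crank '[0.5,-0.47,2,0,0, 0.5,-0.47,2,0,0, 0.5,-0.37,1.6,0,0, 0.5,-0.3,1.2,0,0, 0.5,-0.2,0.9,0,0, 0.5,-0.12,0.5,0,0, 0.5,0,0.3,0,0, 0.5,0,0,0,0]'; python3 go.py .6013 -.027 .09 .538
```

```text
time_s: 6.83
position: [0.5239, 0.2105, 0.1692]
tool_rot: [[0.859, 0.513, -0.002], [0.513, -0.859, -0.001], [-0.002, -0.001, -1.0]]
ft_force: [0.9, 0.2, -4.0]
grip_width: 0.0075
gripper_force: 68.2
time_s: 7.5
position: [0.5734, 0.054, 0.1691]
tool_rot: [[0.859, 0.513, -0.002], [0.513, -0.859, 0.0], [-0.002, -0.001, -1.0]]
ft_force: [0.6, -0.5, -4.0]
grip_width: 0.0078
gripper_force: 68.2
time_s: 8.17
position: [0.6009, -0.027, 0.1701]
tool_rot: [[0.858, 0.513, -0.0], [0.513, -0.858, 0.0], [-0.0, -0.0, -1.0]]
ft_force: [0.5, 0.4, -4.2]
grip_width: 0.0077
gripper_force: 68.2
t 8.17 pos [ 0.6009 -0.027   0.1701] yaw 0.5388 shift cm [0.04 0.02 8.01] turn 0.001 F [ 0.5  0.4 -4.2] w 0.0077 g 68.2 q6 45
```

```bash
python3 - <<'E'
from fit import *
out=[]
for n in("top","side"):
    p=optics.get_image(n);u,w=map(int,proj(p,(.6,-.03,.08)));im=cv2.resize(p["color"][:,:,::-1],None,fx=4,fy=4)
    y0=max(0,(w-50)*4);out.append(im[y0:y0+400,(u-50)*4:(u+50)*4])
cv2.imwrite("pics/pl.png",np.hstack(out))
E
```

```text
(no output)
```

View pics/pl.png

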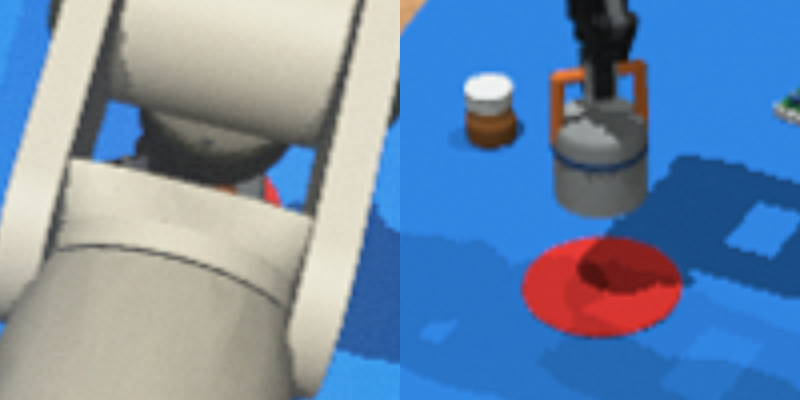

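The canister hangs upright at (600,160) in the right half, above the coaster at (602,285). I'll lower it now.

```bash
python3 -m crank '[0.5,0,0,0.5,0, 0.5,0,0,1.2,0, 0.5,0,0,1.6,0, 0.5,0,0,1.6,0, 0.5,0,0,1.2,0, 0.5,0,0,0.8,0, 0.5,0,0,0.4,0, 0.5,0,0,0.2,0]';python3 -m crank '[0.5,0,0,0.1,0, 0.5,0,0,0.1,0, 0.5,0,0,0.1,0, 0.5,0,0,0.1,0, 0.5,0,0,0.1,0, 0.5,0,0,0.1,0, 0.5,0,0,0,0, 0.5,0,0,0,0]'; python3 go.py .6013 -.027 .0865 .538
```

```text
time_s: 8.93
position: [0.6008, -0.0267, 0.0949]
tool_rot: [[0.858, 0.513, -0.0], [0.513, -0.858, 0.0], [-0.0, -0.0, -1.0]]
ft_force: [-0.6, 0.2, -3.7]
grip_width: 0.0076
gripper_force: 68.3
time_s: 9.6
position: [0.6009, -0.027, 0.0893]
tool_rot: [[0.858, 0.513, -0.0], [0.513, -0.858, -0.0], [-0.0, -0.0, -1.0]]
ft_force: [0.6, -0.6, -5.3]
grip_width: 0.0077
gripper_force: 68.3
t 9.6 pos [ 0.6009 -0.027   0.0893] yaw 0.5388 shift cm [0.04 0.02 0.28] turn 0.001 F [ 0.6 -0.6 -5.3] w 0.0077 g 68.3 q6 45
```

```bash
python3 -m crank '[0.5,0,0,0.05,0, 0.5,0,0,0.05,0, 0.5,0,0,0.05,0, 0.5,0,0,0.05,0, 0.5,0,0,0,0, 0.5,0,0,0,0, 0.5,0,0,0,0, 0.5,0,0,0,0]';python3 -m crank '[0.5,0,0,0.05,0, 0.5,0,0,0.05,0, 0.5,0,0,0,0, 0.5,0,0,0,0, 0.5,0,0,0,0, 0.5,0,0,0,0, 0.5,0,0,0,0, 0.5,0,0,0,0]'; python3 go.py .6013 -.027 .0865 .538
```

```text
time_s: 10.27
position: [0.6009, -0.0269, 0.0873]
tool_rot: [[0.858, 0.513, 0.0], [0.513, -0.858, 0.0], [0.0, -0.0, -1.0]]
ft_force: [-0.9, 0.3, -4.3]
grip_width: 0.0078
gripper_force: 68.3
time_s: 10.93
position: [0.6012, -0.0272, 0.0867]
tool_rot: [[0.858, 0.513, 0.001], [0.513, -0.858, -0.0], [0.001, 0.001, -1.0]]
ft_force: [0.2, -1.5, 3.9]
grip_width: 0.0077
gripper_force: 68.8
t 10.93 pos [ 0.6012 -0.0272  0.0867] yaw 0.5387 shift cm [ 0.02 -0.01  0.02] turn 0.001 F [ 0.2 -1.5  3.9] w 0.0077 g 68.8 q6 45
```

```bash
python3 -m crank '[1.5,0,0,0,0, 3,0,0,0,0, 5,0,0,0,0, 7,0,0,0,0, 8,0,0,0,0, 8,0,0,0,0, 8,0,0,0,0, 8,0,0,0,0]' 40; python3 -m crank '[8,0,0,-1,0, 8,0,0,-2,0, 8,0,0,-2.5,0, 8,0,0,-2.5,0, 8,0,0,-2.5,0, 8,0,0,-2,0, 8,0,0,-1,0, 8,0,0,0,0]'; python3 go.py .476 -.312 .15 -.4
```

```text
time_s: 11.6
position: [0.6009, -0.0269, 0.0863]
tool_rot: [[0.858, 0.513, 0.0], [0.513, -0.858, 0.0], [0.0, -0.0, -1.0]]
ft_force: [0.0, 0.2, 0.6]
grip_width: 0.08
gripper_force: 0.0
time_s: 12.27
position: [0.6015, -0.0271, 0.224]
tool_rot: [[0.858, 0.513, 0.005], [0.513, -0.858, -0.001], [0.003, 0.003, -1.0]]
ft_force: [0.3, 0.4, 0.8]
grip_width: 0.0798
gripper_force: 0.0
t 12.27 pos [ 0.6015 -0.0271  0.224 ] yaw 0.5388 shift cm [-25.42  17.99   7.38] turn 0.939 F [0.3 0.4 0.8] w 0.0798 g 0.0 q6 45
```

```bash
python3 -m crank '[8,-2.54,1.8,0,0, 8,-2.54,1.8,0,0, 8,-2.54,1.8,0,0, 8,-2.54,1.8,0,0, 8,-2.54,1.8,0,0, 8,-2.54,1.8,0,0, 8,-2.54,1.8,0,0, 8,-2.54,1.8,0,0]'; python3 -m crank '[7,-2.54,1.8,0,0, 6,-2.54,1.8,0,0, 5,0,0,1,0.117, 5,0,0,1,0.117, 5,0,0,1,0.117, 5,0,0,1,0.117, 5,0,0,1,0.117, 5,0,0,1,0.117]'; python3 -m crank '[5,0,0,0.5,0.117, 5,0,0,0,0.12, 5,0,0,0,0, 5,0,0,0,0, 5,0,0,0,0, 5,0,0,0,0, 5,0,0,0,0, 5,0,0,0,0]'; python3 go.py .476 -.312 .15 -.4; python3 - <<'E'
from fit import *
ps=[optics.get_image(n) for n in("top","side")]
m=[]
for p in ps:
    h=hsv(p);q=((h[...,0]<6)|(h[...,0]>172))&(h[...,1]>150)&(h[...,2]>100)
    print([(round(r["score"],2),[round(r["at"][0]*512,1),round(r["at"][1]*384,1)]) for r in spotter.look_for(p,"pot")[:2]],"expected",np.round(proj(p,(.601,-.027,.056))))
    cv2.imwrite("pics/chk_%d.png"%p["shot"],p["color"][:,:,::-1])
    u,w=map(int,proj(p,(.601,-.027,.05)));cr=cv2.resize(p["color"][:,:,::-1],None,fx=4,fy=4)[(w-50)*4:(w+50)*4,(u-50)*4:(u+50)*4];m.append(cr)
cv2.imwrite("pics/pl2.png",np.hstack(m))
E
```

```text
time_s: 12.93
position: [0.4991, -0.2558, 0.2199]
tool_rot: [[0.858, 0.513, -0.002], [0.513, -0.858, 0.002], [-0.001, -0.002, -1.0]]
ft_force: [1.0, 0.3, 0.4]
grip_width: 0.0801
gripper_force: 0.0
time_s: 13.6
position: [0.4747, -0.3113, 0.1594]
tool_rot: [[0.986, -0.168, -0.002], [-0.168, -0.986, 0.002], [-0.002, -0.002, -1.0]]
ft_force: [0.5, -0.2, -0.2]
grip_width: 0.0498
gripper_force: 0.0
time_s: 14.27
position: [0.4752, -0.3118, 0.1564]
tool_rot: [[0.921, -0.389, 0.0], [-0.389, -0.921, -0.0], [0.0, 0.0, -1.0]]
ft_force: [-0.3, -0.6, -0.0]
grip_width: 0.0497
gripper_force: 0.0
t 14.27 pos [ 0.4752 -0.3118  0.1564] yaw -0.3993 shift cm [ 0.08 -0.01  0.64] turn 0.001 F [-0.3 -0.6 -0. ] w 0.0497 g 0.0 q6 68
[(0.58, [274.4, 181.4])] expected [275. 179.]
[(0.79, [238.4, 185.9])] expected [239. 190.]
```

View pics/pl2.png

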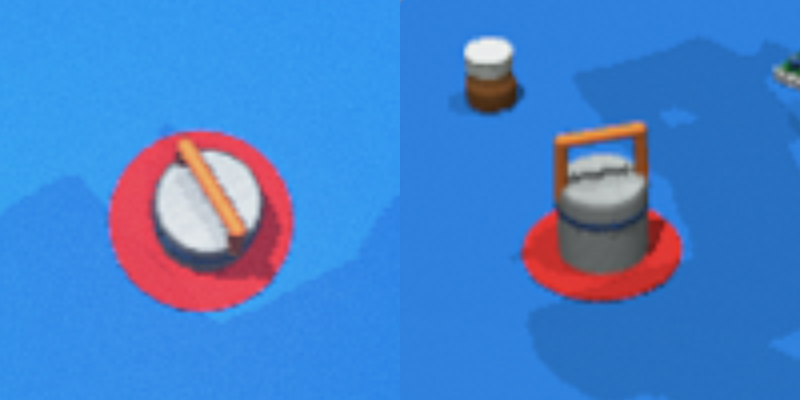

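The canister stands upright and centred on the coaster (pot at (205,205) in the top crop). Next I grasp the heat sink.

```bash
python3 -m crank '[5,0.1,0,1,0, 5,0,0,2.5,0, 5,0,0,2.7,0, 5,0,0,2.7,0, 5,0,0,2,0, 5,0,0,1,0, 5,0,0,0.8,0, 5,0,0,0.5,0]' 40; python3 -m crank '[5,0,0,0,0, 5,0,0,0,0, 4,0,0,0,0, 3,0,0,0,0, 2,0,0,0,0, 1.8,0,0,0,0, 1.8,0,0,0,0, 1.8,0,0,0,0]' 40; python3 go.py .476 -.312 .024 -.4
```

```text
time_s: 15.13
position: [0.4762, -0.3122, 0.0237]
tool_rot: [[0.921, -0.39, -0.0], [-0.39, -0.921, 0.0], [-0.0, -0.0, -1.0]]
ft_force: [1.3, -0.4, 0.1]
grip_width: 0.0501
gripper_force: 0.0
time_s: 15.8
position: [0.4765, -0.3125, 0.0252]
tool_rot: [[0.921, -0.39, 0.001], [-0.39, -0.921, -0.001], [0.001, 0.001, -1.0]]
ft_force: [-0.8, 0.6, 6.8]
grip_width: 0.0236
gripper_force: 41.7
t 15.8 pos [ 0.4765 -0.3125  0.0252] yaw -0.4002 shift cm [-0.06 -0.03  0.12] turn -0.0 F [-0.8  0.6  6.8] w 0.0236 g 41.7 q6 68
```

```bash
python3 -m crank '[1.8,0,0,0,0, 1.8,0,0,-0.5,0, 1.8,0,0,-1.5,0, 1.8,0,0,-3,0, 1.8,0,0,-3.5,0, 1.8,0,0,-3.5,0, 1.8,0,0,-3,0, 1.8,0,0,-1.5,0]' 80; python3 -m crank '[1.8,0,0,0,-0.1, 1.8,0,0,0,-0.105, 1.8,0,0,0,-0.105, 1.8,0,0,0,-0.105, 1.8,0,0,0,-0.107, 1.8,0,0,0,-0.107, 1.8,0,0,0,-0.107, 1.8,0,0,0,-0.107]'; python3 go.py .4871 .3501 .19 .4426
```

```text
time_s: 16.47
position: [0.4766, -0.3125, 0.1933]
tool_rot: [[0.921, -0.389, 0.003], [-0.389, -0.921, -0.003], [0.004, 0.002, -1.0]]
ft_force: [0.3, -0.6, -2.9]
grip_width: 0.0226
gripper_force: 78.9
time_s: 17.13
position: [0.4758, -0.3118, 0.189]
tool_rot: [[0.901, 0.433, -0.001], [0.433, -0.901, 0.001], [-0.001, -0.002, -1.0]]
ft_force: [-0.1, -0.2, -2.5]
grip_width: 0.0228
gripper_force: 78.8
t 17.13 pos [ 0.4758 -0.3118  0.189 ] yaw 0.4481 shift cm [ 2.970e+01 -5.917e+01 -3.000e-02] turn 0.005 F [-0.1 -0.2 -2.5] w 0.0228 g 78.8 q6 19
```

```bash
python3 -m crank '[1.8,0.6,-1.2,0,0, 1.8,1,-2,0,0, 1.8,1.3,-2.59,0,0, 1.8,1.3,-2.59,0,0, 1.8,1.3,-2.59,0,0, 1.8,1.3,-2.59,0,0, 1.8,1.3,-2.59,0,0, 1.8,1.3,-2.59,0,0]'; python3 -m crank '[1.8,1.4,-2.79,0,0, 1.8,1.4,-2.79,0,0, 1.8,1.4,-2.79,0,0, 1.8,1.4,-2.79,0,0, 1.8,1.4,-2.79,0,0, 1.8,1.4,-2.79,0,0, 1.8,1.4,-2.79,0,0, 1.8,1.4,-2.79,0,0]'; python3 -m crank '[1.8,1.4,-2.79,0,0, 1.8,1.4,-2.79,0,0, 1.8,1.4,-2.79,0,0, 1.8,1.3,-2.59,0,0, 1.8,1.2,-2.39,0,0, 1.8,1,-2,0,0, 1.8,0.8,-1.6,0,0, 1.8,0.6,-1.2,0,0]'; python3 -m crank '[1.8,0,0,1,0, 1.8,0,0,2,0, 1.8,0,0,2,0, 1.8,0,0,2,0, 1.8,0,0,1,0.005, 1.8,0,0,0,0, 1.8,0,0,0,0, 1.8,0,0,0,0]'; python3 go.py .4871 .3501 .06 .4426; python3 - <<'E'
from fit import *
out=[]
for n in("top","side"):
    p=optics.get_image(n);u,w=map(int,proj(p,(.48,.34,.06)));im=cv2.resize(p["color"][:,:,::-1],None,fx=4,fy=4,interpolation=cv2.INTER_CUBIC)
    y0=min(max(0,(w-50)*4),384*4-400);out.append(im[y0:y0+400,(u-50)*4:(u+50)*4])
cv2.imwrite("pics/pj.png",np.hstack(out))
E
```

```text
time_s: 17.8
position: [0.4799, -0.1003, 0.1892]
tool_rot: [[0.905, 0.426, -0.001], [0.426, -0.905, 0.001], [-0.0, -0.001, -1.0]]
ft_force: [0.1, -0.4, -2.9]
grip_width: 0.0227
gripper_force: 78.9
time_s: 18.47
position: [0.4851, 0.1491, 0.1893]
tool_rot: [[0.905, 0.426, -0.001], [0.426, -0.905, 0.0], [-0.001, -0.0, -1.0]]
ft_force: [0.6, -0.8, -3.0]
grip_width: 0.0226
gripper_force: 78.9
time_s: 19.13
position: [0.4895, 0.3519, 0.189]
tool_rot: [[0.904, 0.428, -0.001], [0.428, -0.904, -0.0], [-0.001, -0.0, -1.0]]
ft_force: [-0.3, -0.2, -3.2]
grip_width: 0.0226
gripper_force: 79.0
time_s: 19.8
position: [0.4913, 0.3501, 0.1105]
tool_rot: [[0.906, 0.423, 0.002], [0.423, -0.906, 0.001], [0.002, 0.0, -1.0]]
ft_force: [0.4, -0.1, -3.3]
grip_width: 0.023
gripper_force: 79.0
t 19.8 pos [0.4913 0.3501 0.1105] yaw 0.4372 shift cm [-0.39 -0.18  5.05] turn -0.005 F [ 0.4 -0.1 -3.3] w 0.023 g 79.0 q6 89
```

View pics/pj.png

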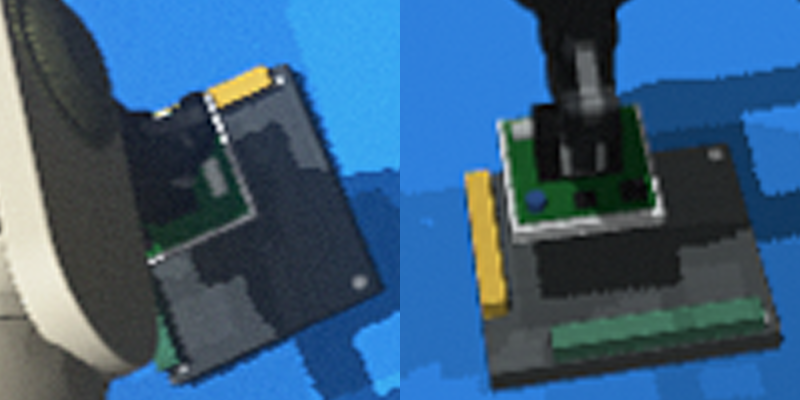

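The board is held level over the jig, clear of both stops. I'll lower it.

```bash
python3 -m crank '[1.8,-0.4,-0.1,0.5,-0.005, 1.8,0,0,1.2,0, 1.8,0,0,1.5,0, 1.8,0,0,1.2,0, 1.8,0,0,0.8,0, 1.8,0,0,0.4,0, 1.8,0,0,0.3,0, 1.8,0,0,0,0]'; python3 -m crank '[1.8,0,0,0.1,0, 1.8,0,0,0.1,0, 1.8,0,0,0.1,0, 1.8,0,0,0.1,0, 1.8,0,0,0,0, 1.8,0,0,0,0, 1.8,0,0,0,0, 1.8,0,0,0,0]';python3 go.py .4871 .3501 .0432 .4426
```

```text
time_s: 20.57
position: [0.4867, 0.3493, 0.0502]
tool_rot: [[0.904, 0.429, -0.0], [0.429, -0.904, -0.0], [-0.0, -0.0, -1.0]]
ft_force: [-0.6, 0.5, -3.4]
grip_width: 0.0229
gripper_force: 79.0
time_s: 21.23
position: [0.4868, 0.3493, 0.0464]
tool_rot: [[0.904, 0.428, 0.0], [0.428, -0.904, 0.0], [0.0, -0.0, -1.0]]
ft_force: [-0.3, -0.3, -3.2]
grip_width: 0.0228
gripper_force: 79.0
t 21.23 pos [0.4868 0.3493 0.0464] yaw 0.4428 shift cm [ 0.06 -0.06  0.32] turn 0.0 F [-0.3 -0.3 -3.2] w 0.0228 g 79.0 q6 89
```

```bash
python3 -m crank '[1.8,0,0,0.06,0, 1.8,0,0,0.06,0, 1.8,0,0,0.06,0, 1.8,0,0,0.06,0, 1.8,0,0,0,0, 1.8,0,0,0,0, 1.8,0,0,0,0, 1.8,0,0,0,0]' | sed -n '2p;4p';python3 -m crank '[1.8,0,0,0.03,0, 1.8,0,0,0.03,0, 1.8,0,0,0,0, 1.8,0,0,0,0, 1.8,0,0,0,0, 1.8,0,0,0,0, 1.8,0,0,0,0, 1.8,0,0,0,0]'| sed -n '2p;4p'
```

```text
position: [0.4867, 0.3493, 0.044]
ft_force: [-0.1, -0.8, -3.5]
position: [0.4868, 0.3493, 0.0434]
ft_force: [-0.2, -1.5, -2.9]
```

```bash
python3 -m crank '[1.8,0,0,0.03,0, 1.8,0,0,0.03,0, 1.8,0,0,0,0, 1.8,0,0,0,0, 1.8,0,0,0,0, 1.8,0,0,0,0, 1.8,0,0,0,0, 1.8,0,0,0,0]' | sed -n '2p;4p'
```

```text
position: [0.4869, 0.3494, 0.0433]
ft_force: [-2.4, -0.4, 6.0]
```

```bash
cat > f.py <<'E'
import time
from h import *
J=np.array([.4752,.3378]);c,s=np.cos(.4426),np.sin(.4426);R=np.array([[c,s],[-s,c]])
o=env.observe();F=np.array(o["ft_force"]);T=np.array(o["tool_rot"])
print("t",round(o["time_s"],2),"jigxy mm",np.round(R@(np.array(o["position"][:2])-J)*1000,2),"z",round(o["position"][2],4),"Fjig",np.round(R@F[:2],1),"Fz",round(F[2],1),"yaw",round(np.arctan2(T[1,0],T[0,0]),4),"Mz",round(o["wrist_torque"][2],2),"g",round(o["gripper_force"],1))
E
python3 -m crank '[1.8,0,0,-0.02,0, 1.8,0.05,0,0,0, 1.8,0.1,0,0,0, 1.8,0.1,0,0,0, 1.8,0.1,0,0,0, 1.8,0.1,0,0,0, 1.8,0.05,0,0,0, 1.8,0,0,0,0]' >/dev/null; python3 f.py; python3 -m crank '[1.8,0,-0.05,0,0, 1.8,0,-0.1,0,0, 1.8,0,-0.1,0,0, 1.8,0,-0.1,0,0, 1.8,0,-0.1,0,0, 1.8,0,-0.05,0,0, 1.8,0,0,0,0, 1.8,0,0,0,0]' >/dev/null; python3 f.py
```

```text
t 23.9 jigxy mm [20.65  5.43] z 0.0433 Fjig [-1.8 -0.2] Fz 4.7 yaw 0.4428 Mz 0.01 g 80.0
t 24.57 jigxy mm [20.91 10.34] z 0.0433 Fjig [ 0.4 -0.9] Fz 5.0 yaw 0.4428 Mz 0.03 g 80.1
```

```bash
python3 -m crank '[1.8,0.05,0,0,0, 1.8,0.05,0,0,0, 1.8,0.05,0,0,0, 1.8,0.05,0,0,0, 1.8,0.05,0,0,0, 1.8,0,0,0,0, 1.8,0,0,0,0, 1.8,0,0,0,0]' >/dev/null; python3 f.py; python3 -m crank '[1.8,0,-0.05,0,0, 1.8,0,-0.05,0,0, 1.8,0,-0.05,0,0, 1.8,0,-0.05,0,0, 1.8,0,-0.05,0,0, 1.8,0,0,0,0, 1.8,0,0,0,0, 1.8,0,0,0,0]' >/dev/null; python3 f.py
```

```text
t 25.23 jigxy mm [23.04 10.55] z 0.0434 Fjig [-1.8 -0.6] Fz 5.9 yaw 0.4428 Mz 0.05 g 80.3
t 25.9 jigxy mm [23.41 12.79] z 0.0433 Fjig [ 0.9 -1.3] Fz 5.2 yaw 0.4427 Mz -0.01 g 80.1
```

```bash
for i in 1; do python3 -m crank '[1.8,0.05,0,0,0, 1.8,0,0,0,0, 1.8,0.05,0,0,0, 1.8,0,0,0,0, 1.8,0,0,0,0, 1.8,0,0,0,0, 1.8,0,0,0,0, 1.8,0,0,0,0]' >/dev/null; python3 f.py; python3 -m crank '[1.8,0,-0.05,0,0, 1.8,0,0,0,0, 1.8,0,-0.05,0,0, 1.8,0,0,0,0, 1.8,0,0,0,0, 1.8,0,0,0,0, 1.8,0,0,0,0, 1.8,0,0,0,0]' >/dev/null; python3 f.py; done
```

```text
t 26.57 jigxy mm [24.02 12.96] z 0.0433 Fjig [-2.2 -1.2] Fz 6.4 yaw 0.4428 Mz -0.02 g 80.3
t 27.23 jigxy mm [24.3 13.8] z 0.0433 Fjig [-0.7 -1.3] Fz 5.1 yaw 0.4428 Mz 0.02 g 80.1
```

```bash
python3 -m crank '[1.8,0.04,0,0,0, 1.8,0,0,0,0, 1.8,0.04,0,0,0, 1.8,0,0,0,0, 1.8,0,0,0,0, 1.8,0,0,0,0, 1.8,0,0,0,0, 1.8,0,0,0,0]' >/dev/null; python3 f.py
```

```text
t 27.9 jigxy mm [24.81 13.95] z 0.0433 Fjig [-0.2 -0.6] Fz 5.3 yaw 0.4429 Mz 0.0 g 80.3
```

```bash
python3 -m crank '[1.8,0.04,0,0,0, 1.8,0,0,0,0, 1.8,0.04,0,0,0, 1.8,0,0,0,0, 1.8,0,0,0,0, 1.8,0,0,0,0, 1.8,0,0,0,0, 1.8,0,0,0,0]' >/dev/null; python3 f.py;python3 -m crank '[1.8,0,-0.04,0,0, 1.8,0,0,0,0, 1.8,0,-0.04,0,0, 1.8,0,0,0,0, 1.8,0,0,0,0, 1.8,0,0,0,0, 1.8,0,0,0,0, 1.8,0,0,0,0]' >/dev/null; python3 f.py
```

```text
t 28.57 jigxy mm [25.3 14. ] z 0.0433 Fjig [-4.  -0.7] Fz 6.9 yaw 0.4429 Mz 0.03 g 80.4
t 29.23 jigxy mm [25.29 14.43] z 0.0433 Fjig [-3.3 -2.3] Fz 7.0 yaw 0.4428 Mz -0.01 g 80.4
```

```bash
python3 -m crank '[1.8,0,-0.04,0,0, 1.8,0,0,0,0, 1.8,0,-0.04,0,0, 1.8,0,0,0,0, 1.8,0,0,0,0, 1.8,0,0,0,0, 1.8,0,0,0,0, 1.8,0,0,0,0]' >/dev/null; python3 f.py
```

```text
t 29.9 jigxy mm [25.3 15.2] z 0.0433 Fjig [-2.9 -2.7] Fz 7.2 yaw 0.4428 Mz -0.06 g 80.4
```

```bash
python3 -m crank '[1.8,0,-0.04,0,0, 1.8,0,0,0,0, 1.8,0,-0.04,0,0, 1.8,0,0,0,0, 1.8,0,0,0,0, 1.8,0,0,0,0, 1.8,0,0,0,0, 1.8,0,0,0,0]' >/dev/null; python3 f.py;python3 -m crank '[1.8,0.04,0,0,0, 1.8,0,0,0,0, 1.8,0,0,0,0, 1.8,0,0,0,0, 1.8,0,0,0,0, 1.8,0,0,0,0, 1.8,0,0,0,0, 1.8,0,0,0,0]' >/dev/null; python3 f.py
```

```text
t 30.57 jigxy mm [25.3 16. ] z 0.0433 Fjig [-3.9 -2.7] Fz 7.5 yaw 0.4427 Mz -0.02 g 80.4
t 31.23 jigxy mm [25.31 16.04] z 0.0433 Fjig [-4.9 -3.8] Fz 9.6 yaw 0.4429 Mz 0.0 g 80.5
```

```bash
python3 -m crank '[1.8,0,-0.04,0,0, 1.8,0,0,0,0, 1.8,0,-0.04,0,0, 1.8,0,0,0,0, 1.8,0,0,0,0, 1.8,0,0,0,0, 1.8,0,0,0,0, 1.8,0,0,0,0]' >/dev/null; python3 f.py;python3 -m crank '[1.8,0.04,0,0,0, 1.8,0,0,0,0, 1.8,0.04,0,0,0, 1.8,0,0,0,0, 1.8,0,0,0,0, 1.8,0,0,0,0, 1.8,0,0,0,0, 1.8,0,0,0,0]' >/dev/null; python3 f.py
```

```text
t 31.9 jigxy mm [25.32 16.72] z 0.0433 Fjig [-5.1 -4.1] Fz 8.7 yaw 0.4428 Mz -0.05 g 80.6
t 32.57 jigxy mm [25.32 16.73] z 0.0433 Fjig [-9.5 -4.9] Fz 11.2 yaw 0.4429 Mz 0.01 g 80.9
```

```bash
python3 -m crank '[1.8,0,-0.04,0,0, 1.8,0,0,0,0, 1.8,0,-0.04,0,0, 1.8,0,0,0,0, 1.8,0,0,0,0, 1.8,0,0,0,0, 1.8,0,0,0,0, 1.8,0,0,0,0]' >/dev/null; python3 f.py;python3 -m crank '[1.8,0,-0.04,0,0, 1.8,0,0,0,0, 1.8,0,-0.04,0,0, 1.8,0,0,0,0, 1.8,0,0,0,0, 1.8,0,0,0,0, 1.8,0,0,0,0, 1.8,0,0,0,0]' >/dev/null; python3 f.py
```

```text
t 33.23 jigxy mm [25.34 17.32] z 0.0434 Fjig [-10.3  -5.4] Fz 11.7 yaw 0.4428 Mz 0.03 g 80.9
t 33.9 jigxy mm [25.36 17.52] z 0.0434 Fjig [-9.6 -7.7] Fz 12.2 yaw 0.4428 Mz -0.02 g 81.0
```

```bash
python3 -m crank '[1.8,0,-0.04,0,0, 1.8,0,0,0,0, 1.8,0,-0.04,0,0, 1.8,0,0,0,0, 1.8,0,0,0,0, 1.8,0,0,0,0, 1.8,0,0,0,0, 1.8,0,0,0,0]' >/dev/null; python3 f.py;python3 -m crank '[1.8,0,-0.04,0,0, 1.8,0,0,0,0, 1.8,0,-0.04,0,0, 1.8,0,0,0,0, 1.8,0.03,0,0,0, 1.8,0,0,0,0, 1.8,0,0,0,0, 1.8,0,0,0,0]' >/dev/null; python3 f.py
```

```text
t 34.57 jigxy mm [25.38 17.6 ] z 0.0434 Fjig [ -9.9 -11.4] Fz 11.8 yaw 0.4429 Mz 0.11 g 81.1
t 35.23 jigxy mm [25.39 17.68] z 0.0435 Fjig [-11.6 -15.2] Fz 13.4 yaw 0.4429 Mz 0.12 g 81.3
```

```bash
python3 -m crank '[1.8,0.04,0,0,0, 1.8,0,0,0,0, 1.8,0.04,0,0,0, 1.8,0,0,0,0, 1.8,0,0,0,0, 1.8,0,0,0,0, 1.8,0,0,0,0, 1.8,0,0,0,0]' >/dev/null; python3 f.py; python3 - <<'E'
from fit import *
out=[]
for n in("top","side"):
    p=optics.get_image(n);u,w=map(int,proj(p,(.48,.34,.03)));im=cv2.resize(p["color"][:,:,::-1],None,fx=6,fy=6,interpolation=cv2.INTER_CUBIC)
    out.append(im[(w-33)*6:(w+33)*6,(u-33)*6:(u+33)*6])
cv2.imwrite("pics/fin.png",np.hstack(out))
E
```

```text
t 35.9 jigxy mm [25.41 17.72] z 0.0435 Fjig [-14.4 -16.6] Fz 15.7 yaw 0.443 Mz 0.16 g 81.6
```

View pics/fin.png

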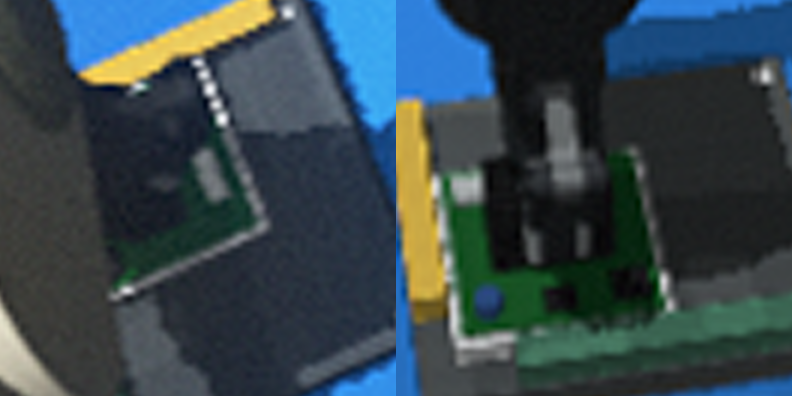

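The board sits flat with its edges parallel to the yellow stop (left edge at (445,260) in the right half) and touching the green one (530,335). It pushes with about 14–17 N on each axis, so I'm handing in.

```bash
python3 -c "
from rig import env
print(env.close_job())"; python3 f.py
```

```text
the job is handed in; nothing more can be done
None
the job is handed in; nothing more can be done
```

The job is handed in, with no verdict shown: the canister stands upright and centred on the red coaster, and the board is held flat in the jig's corner against both stops, with about 14 N (x) and 17 N (y) at the wrist and the bystanders not touched by any move.

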